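# Stack the solder cartons by weight

## Robot

A 6-joint arm with a two-finger parallel gripper is mounted at the origin on the work surface. World frame = base frame: x ahead of the robot, y to its left, z up, the work surface at z = 0. Lengths are in m, angles in rad, forces in N, time in s.
With the tool pointing down it reaches from about 0.325 to 0.9 m from the base axis. Payload 6.1 kg.
Tool frame: the origin (TCP) lies on the centre line of the jaws, within the pads' length; the fingertips stand robot.tip_reach ahead of it and the grasp point (between the pads) lies 11 mm behind it (robot.tip_reach is the distance from the TCP to the fingertips, in m); z points along the fingers, y is the line along which they close (so a half turn about z gives the same grasp; the last joint's range is limited). The gripper opens to 85 mm and grips with 20 to 120 N. Pads are 22 mm wide; open, the fingers measure 114 mm over their backs; the gripper's body (76 mm by 85 mm) begins 54 mm behind the grasp point. The pads swing forward as they close: fully open they stand 13 mm farther back than shut.
Start: joints at [1.074, 0.22, 1.526, -0, 1.395, -0.126], TCP at [0.226, 0.583, 0.239] pointing down, gripper open.
Joint ranges: [-2.98, 2.98], [-0.91, 2.08], [0.09, 2.57], [-1.24, 4.39], [0.2, 2.65], [-2.68, 2.68]. Speed limits (rad/s): [2.57, 2.57, 3.01, 3.14, 3.14, 3.14].

## Interface

Orientations are given as a unit quaternion [x, y, z, w].
In Python, from bench import robot gives the robot as it stands.
- The arm moves only by the shell command python3 -m inch 'ROWS' [FORCE]. ROWS is JSON, a list that holds one entry, the list of rows, each a list of 5 numbers: the opening in per cent of the stroke, from 0 (shut) to 100 (fully open), then the shift along the tool's x, y, z as a fraction of full scale, then the turn about the tool's z as a fraction of full scale. A call has 1 to 12 rows; each row shifts and turns the commanded pose from where the row before left it, along the tool's axes as they then stand; what a row does not reach is not made up. Full scale, the value 1, is 4 cm for a shift and 0.12 rad for a turn. A row lasts 1/10 s, in which the tool goes at most 50 mm and 8.59 degrees, less where a joint would pass 70% of its speed; a pose out of reach is approached as far as the arm can. A call with a number of a shift or a turn outside -1 to 1 is refused whole. A call with a gripper value outside its range is refused whole. The fingers move at their own pace and stop on an object; FORCE is the grip in N (left out, the last holds). Time passes only in rows, so rows that do not move let the fingers close. It gives the time, the measured TCP pose, the force, the opening and the grip force at its end, in the units of the state.
- robot.get_obs(): the state, without advancing time (a new reading comes with each control period).
- robot.capture(name): name is "scene" or "top" or "wrist"; returns the picture (420x560x3 uint8, blue, green, red); there is no depth.
- robot.camera_params(name): a dict with "fov_y" (degrees; the focal length in pixels is half the picture's height over the tangent of half this angle, whatever the lens; pixels are square), "cx", "cy" (the principal point, pixels), "rvec" (rotation vector, rad) and "tvec" (3), from world to camera coordinates, as OpenCV has them. Camera axes: x right, y down, z forward; pixel columns grow to the right and rows downward; lengths in m; the calibration is good to about 2 mm. A picture is of the moment at which its call begins: read the wrist's pose just before it. camera_params takes no time and is no camera call; for the wrist camera it gives the pose at the moment of the call.
- robot.job_done(): hands the job in; it is judged then, once.
The state is a dict: "t": time; "joints": joint angles; "joint_velocities": joint speeds; "joint_torque": joint torques, N m; "tcp_pos": TCP position; "orientation": TCP orientation; "ft_force": force on the tool from outside, world axes, zero at the start; "ft_torque": the same for the moment, N m; "finger_gap": opening from 0.0 (shut) to 1.0 (fully open); "grip_force": force on a finger pad.
Only numpy, scipy, OpenCV 4.12 (cv2) and the standard library are available. Lean on these libraries where they do the work, as an engineer would, in place of code of your own. Each camera call takes 0.05 s, during which the arm holds its last target. There are 200 camera calls.

## Task

The three closed solder cartons look alike but hold a full, a half-used and a nearly used-up reel: find out by feel which is which. Stack them in one column on the middle of the flat aluminium plate, lying flat with their long sides along the plate's long side, the heaviest at the bottom and the lightest on top, each squarely flush on the one below. Keep the cartons upright, set them down without letting them drop, and leave the other things on the bench where they are.

Things in the scene. Friction and masses are not known exactly. Their poses are not given: they have to be found in the camera images.
- carton_a: one of three outwardly identical, closed cardboard cartons, 84 mm (its x) x 60 mm (its y) x 46 mm high, a paper tape strip along the top; inside, out of sight and centred, is a solder reel that is nearly used up, half used or full, so the whole carton weighs about 0.15, 0.33 or 0.58 kg (within 0.05 kg); which carton holds which reel changes from run to run. Origin: centre of its underside, z up
- carton_b: one of three outwardly identical, closed cardboard cartons, 84 mm (its x) x 60 mm (its y) x 46 mm high, a paper tape strip along the top; inside, out of sight and centred, is a solder reel that is nearly used up, half used or full, so the whole carton weighs about 0.15, 0.33 or 0.58 kg (within 0.05 kg); which carton holds which reel changes from run to run. Origin: centre of its underside, z up
- carton_c: one of three outwardly identical, closed cardboard cartons, 84 mm (its x) x 60 mm (its y) x 46 mm high, a paper tape strip along the top; inside, out of sight and centred, is a solder reel that is nearly used up, half used or full, so the whole carton weighs about 0.15, 0.33 or 0.58 kg (within 0.05 kg); which carton holds which reel changes from run to run. Origin: centre of its underside, z up
- plate: a flat, plain aluminium plate lying on the bench, 130 mm (its x) x 100 mm (its y) x 8 mm thick, fixed. Origin: centre of its underside; top 8 mm above it
- board: a blue circuit board lying flat, 80 x 110 mm, up to 16 mm high; bystander. Origin: at its underside, on the bench
- screwdriver: a screwdriver lying at the robot's right, about 200 mm long; bystander. Origin: at its underside, on the bench
- tape: a black roll of tape lying flat, 70 mm across, 19 mm high; bystander. Origin: at its underside, on the bench
- flux: a small jar, 44 mm across, 50 mm high; bystander. Origin: at its underside, on the bench
- cup: a small steel screw cup, 60 mm across, 35 mm high; bystander. Origin: at its underside, on the bench
Not all that is in view belongs to the job. What is shaped like the carton_a but pink or turquoise is not meant.

How it is judged:
At the end, for the whole second after the job is handed in: The cartons stand still and upright in one column on the plate, heaviest lowest, lightest on top (by the load each passes down), all within 20 mm of the plate's centre and 0.2 rad of its direction, and within 12 mm and 0.15 rad of one another (((height (world z) of carton_a below 0.012 m and height (world z) of carton_b between 0.05 and 0.058 m and height (world z) of carton_c between 0.096 and 0.104 m and contact force between carton_c and carton_b between 0.5 and 2.3 N and contact force between carton_b and carton_a between 2.5 and 5.85 N) or (height (world z) of carton_a below 0.012 m and height (world z) of carton_c between 0.05 and 0.058 m and height (world z) of carton_b between 0.096 and 0.104 m and contact force between carton_b and carton_c between 0.5 and 2.3 N and contact force between carton_c and carton_a between 2.5 and 5.85 N) or (height (world z) of carton_b below 0.012 m and height (world z) of carton_a between 0.05 and 0.058 m and height (world z) of carton_c between 0.096 and 0.104 m and contact force between carton_c and carton_a between 0.5 and 2.3 N and contact force between carton_a and carton_b between 2.5 and 5.85 N) or (height (world z) of carton_b below 0.012 m and height (world z) of carton_c between 0.05 and 0.058 m and height (world z) of carton_a between 0.096 and 0.104 m and contact force between carton_a and carton_c between 0.5 and 2.3 N and contact force between carton_c and carton_b between 2.5 and 5.85 N) or (height (world z) of carton_c below 0.012 m and height (world z) of carton_a between 0.05 and 0.058 m and height (world z) of carton_b between 0.096 and 0.104 m and contact force between carton_b and carton_a between 0.5 and 2.3 N and contact force between carton_a and carton_c between 2.5 and 5.85 N) or (height (world z) of carton_c below 0.012 m and height (world z) of carton_b between 0.05 and 0.058 m and height (world z) of carton_a between 0.096 and 0.104 m and contact force between carton_a and carton_b between 0.5 and 2.3 N and contact force between carton_b and carton_c between 2.5 and 5.85 N)) and horizontal distance between carton_a and carton_b below 0.012 m and angle between the x axis of carton_a and the x axis of carton_b, either way round below 0.15 rad and horizontal distance between each of carton_a, carton_b and carton_c below 0.012 m and angle between the x axis of each of carton_a, carton_b and the x axis of carton_c, either way round below 0.15 rad and height (world z) of each of carton_a, carton_b, carton_c above 0.004 m and horizontal distance between each of carton_a, carton_b, carton_c and plate below 0.02 m and angle between the x axis of each of carton_a, carton_b, carton_c and the x axis of plate, either way round below 0.2 rad and angle between each of carton_a, carton_b, carton_c's own z axis and vertical below 0.06 rad and linear speed of each of carton_a, carton_b, carton_c below 0.01 m/s and angular speed of each of carton_a, carton_b, carton_c below 0.1 rad/s); the robot touches nothing.
It fails at once if a carton is tipped over (more than 0.6 rad) (angle between any of carton_a, carton_b, carton_c's own z axis and vertical above 0.6 rad).
It fails at once if a carton is dropped, falling about 10 mm or more out of the fingers ((linear speed of carton_a above 0.45 m/s and contact force between the fingers and carton_a below 0.5 N) or (linear speed of carton_b above 0.45 m/s and contact force between the fingers and carton_b below 0.5 N) or (linear speed of carton_c above 0.45 m/s and contact force between the fingers and carton_c below 0.5 N)).
It fails at once if another thing on the bench is moved by more than 30 mm (distance of any of board, screwdriver, tape, flux, cup from where it was at the start of the episode above 0.03 m).
It also fails if it takes over 72 s, if anything falls off the work surface, if the arm or the gripper's body presses on something with over 40 N, if the wrist force passes 120 N, or if a joint passes its speed limit or range.

## Working session

There is one attempt and no reset: what is moved stays moved. The work goes in short steps, Python scripts to look and compute and a shell command to move; the robot and the scene stay as the last step left them, time stands still between calls to the robot, and variables do not carry over. Pictures are saved under pics/ and viewed, at most 10 in all, crops included, and the job is handed in when it is done.

```bash
ls; mkdir -p pics
python3 - <<'E'
from bench import robot
import cv2
o=robot.get_obs();print(o, robot.tip_reach)
for n in("top","scene"):
    cv2.imwrite(f"pics/{n}0.png",robot.capture(n));print(robot.camera_params(n))
E
```

```text
pics
{'t': 0.0, 'joints': array([ 1.07389892e+00,  2.21224446e-01,  1.52759178e+00, -3.26587787e-05,
        1.39468401e+00, -1.26145877e-01]), 'joint_velocities': array([ 2.89120511e-04,  1.18749481e-03, -1.44324503e-03, -7.67870881e-04,
       -2.72159559e-04,  7.66251273e-05]), 'joint_torque': array([-4.38258339e-04, -4.96883690e+01, -3.89401209e+01, -1.77653196e-04,
        1.08546345e-02, -2.64041768e-05]), 'tcp_pos': array([0.22621086, 0.58200857, 0.23821049]), 'orientation': array([ 1.84312964e-01,  9.82867143e-01, -9.12807269e-04, -2.77042643e-04]), 'ft_force': array([ 0.29670587, -0.5060435 ,  0.71495787]), 'ft_torque': array([ 0.02387025,  0.04037126, -0.00098402]), 'grip_force': 0.0, 'finger_gap': 0.9981912061675174} 0.008
{'fov_y': 49.39944416267315, 'cx': 286.67079789134095, 'cy': 207.97352276403495, 'rvec': array([ 2.16240175, -2.16238779,  0.10629584]), 'tvec': array([-0.00125271,  0.48061554,  1.18057392])}
{'fov_y': 54.692632471788436, 'cx': 276.804606162456, 'cy': 204.42666379467704, 'rvec': array([ 1.97795268,  1.45464611, -0.58704331]), 'tvec': array([-0.14621565, -0.29088808,  1.32824833])}
```

View pics/top0.png

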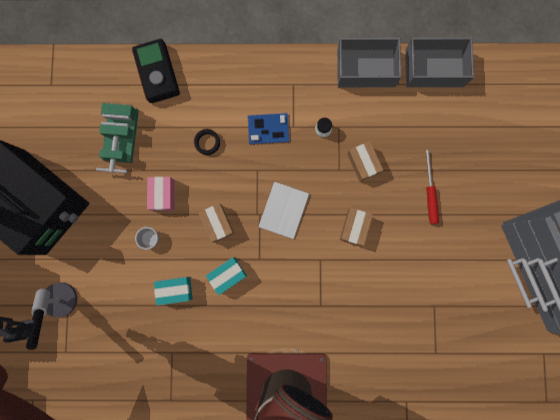

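View pics/scene0.png

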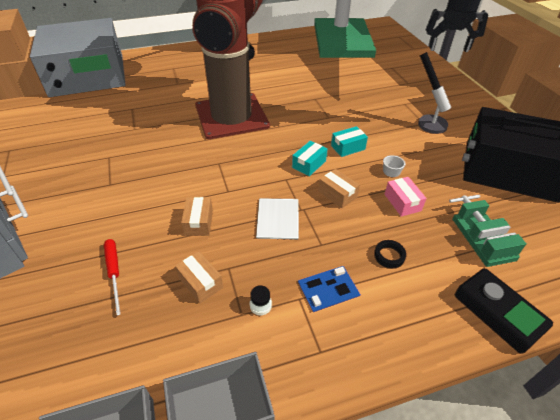

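Top view: brown cartons at (216,222), (356,227) and (366,160), plate at (284,210). The look-alikes are pink (160,193) and turquoise (173,291) and (226,276), which I rule out by colour. Next I measure the strips, the plate and the brown tops, and check them in a crop.

```bash
cat > h.py <<'E'
import numpy as np, cv2
from bench import robot
def cast(n,px,z,P=None):
    P=P or robot.camera_params(n); f=210/np.tan(np.radians(P["fov_y"]/2))
    R,_=cv2.Rodrigues(P["rvec"]); c=-R.T@P["tvec"]
    px=np.atleast_2d(np.asarray(px,float))
    d=np.c_[(px[:,0]-P["cx"])/f,(px[:,1]-P["cy"])/f,np.ones(len(px))]@R
    return (c+d*((z-c[2])/d[:,2])[:,None])[:,:2]
def rect(w):
    (c,s,a)=cv2.minAreaRect((w*1000).astype(np.float32)); a=np.radians(a)
    if s[0]<s[1]: s=s[::-1]; a+=np.pi/2
    a=(a+np.pi/2)%np.pi-np.pi/2
    return np.array(c)/1000,s,a
def white(im,n,z,lo=110,smax=70,amin=60,P=None):
    h=cv2.cvtColor(im,cv2.COLOR_BGR2HSV); m=((h[...,1]<smax)&(h[...,2]>lo)).astype(np.uint8)
    out=[]
    for c in cv2.findContours(m,cv2.RETR_EXTERNAL,cv2.CHAIN_APPROX_NONE)[0]:
        if cv2.contourArea(c)<amin: continue
        p=c[:,0]; out.append((p.mean(0).round(),)+rect(cast(n,p,z,P)))
    return out
E
python3 - <<'E'
from h import *
im=cv2.imread("pics/top0.png")
for z in(.046,.008):
  print(z)
  for p,c,s,a in white(im,"top",z):
    if 140<p[0]<400 and 100<p[1]<320: print(p,c.round(4),np.round(s,1),round(a,3))
cv2.imwrite("pics/crop.png",cv2.resize(im[130:260,190:400],None,fx=3.8,fy=3.8,interpolation=cv2.INTER_CUBIC))
E
```

```text
0.046
[169. 292.] [0.2614 0.2932] [87.3 35.4] -1.427
[225. 276.] [0.3057 0.157 ] [85.9 27.6] -0.971
[146. 238.] [0.4006 0.3624] [57.4 56.8] -1.57
[356. 227.] [ 0.4307 -0.1821] [86.6 23.3] -0.293
[215. 222.] [0.441  0.1844] [86.8 23.3] 0.427
[283. 210.] [0.4738 0.0069] [127.3  98.4] -0.334
[158. 193.] [0.5181 0.3348] [85.1 21. ] 0.03
[366. 160.] [ 0.6055 -0.2092] [87.4 24. ] 0.389
0.008
[169. 292.] [0.2585 0.3031] [90.1 36.5] -1.427
[225. 276.] [0.3042 0.1624] [88.7 28.5] -0.971
[146. 238.] [0.4022 0.3745] [59.2 58.7] -1.57
[356. 227.] [ 0.4332 -0.1876] [89.4 24. ] -0.293
[215. 222.] [0.4439 0.1907] [89.6 24.1] 0.427
[283. 210.] [0.4778 0.0075] [131.4 101.5] -0.334
[158. 193.] [0.5235 0.346 ] [87.8 21.7] 0.03
[366. 160.] [ 0.6137 -0.2155] [90.2 24.7] 0.389
```

View pics/crop.png

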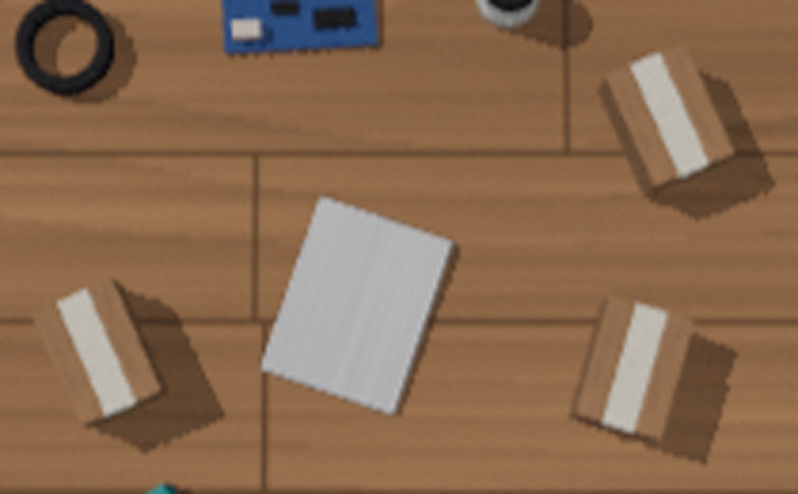

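The crop confirms three brown cartons with the tape along their long side, and a plain grey plate. I'll start with the left carton at (216,222).

```bash
cat > g.py <<'E'
import sys
from h import *
x,y,z,w=map(float,sys.argv[1:5]); o=robot.get_obs(); p=o["tcp_pos"]; q=o["orientation"]
from scipy.spatial.transform import Rotation as Ro
R=Ro.from_quat(q).as_matrix(); yaw=np.arctan2(R[1,0],R[0,0])
t=(yaw-w+np.pi/2)%np.pi-np.pi/2   # turn about tool z (down)
d=R.T@(np.array([x,y,z])-p)/.04
print("t",round(o["t"],2),"tcp",p.round(4),"yaw",round(yaw,3),"j6",o["joints"][5].round(2),"tilt",R[2,2].round(4),"gap",round(o["finger_gap"],3),"F",o["ft_force"].round(2))
print("shift total",d.round(2),"turn total",round(t/.12,2))
E
python3 g.py 0.441 0.184 0.14 0.427
```

```text
t 0.1 tcp [0.2262 0.582  0.2383] yaw 2.771 j6 -0.13 tilt -1.0 gap 1.0 F [ 0.44 -0.78 -0.22]
shift total [-8.61 -7.32  2.47] turn total -6.65
```

```bash
python3 -m inch '[[[100,-0.7,-0.6,0.2,0],[100,-0.7,-0.6,0.2,0],[100,-0.7,-0.6,0.2,0],[100,-0.7,-0.6,0.2,0],[100,-0.7,-0.6,0.2,0],[100,-0.7,-0.6,0.2,0],[100,-0.7,-0.6,0.2,0],[100,-0.7,-0.6,0.2,0],[100,-0.7,-0.6,0.2,0],[100,-0.7,-0.6,0.2,0],[100,-0.7,-0.6,0.2,0],[100,-0.7,-0.6,0.2,0]]]' 50; python3 -m inch '[[[100,0,0,0,-0.95],[100,0,0,0,-0.95],[100,0,0,0,-0.95],[100,0,0,0,-0.95],[100,0,0,0,-0.95],[100,0,0,0,-0.95],[100,0,0,0,-0.95],[100,0,0,0,0],[100,0,0,0,0]]]'; python3 g.py 0.441 0.184 0.14 0.427
```

```text
t: 1.3
tcp_pos: [0.4355, 0.1909, 0.1428]
orientation: [0.184, 0.983, -0.0, -0.0]
ft_force: [0.0, 0.2, -0.0]
finger_gap: 0.998
grip_force: 0.0
t: 2.2
tcp_pos: [0.4351, 0.1923, 0.1431]
orientation: [-0.211, 0.978, -0.0, -0.0]
ft_force: [1.5, -0.3, -1.2]
finger_gap: 1.003
grip_force: 0.0
t 2.2 tcp [0.4351 0.1923 0.1431] yaw -2.717 j6 -1.74 tilt -1.0 gap 1.003 F [ 1.54 -0.28 -1.23]
shift total [-0.05 -0.25  0.08] turn total -0.02
```

```bash
cat > w.py <<'E'
import sys
from h import *
P=robot.camera_params("wrist"); im=robot.capture("wrist"); cv2.imwrite(sys.argv[1],im)
z=float(sys.argv[2])
for p,c,s,a in white(im,"wrist",z,amin=800,P=P): print(p,c.round(4),np.round(s,1),round(a,3))
E
python3 w.py pics/w1.png 0.046
```

```text
[503. 267.] [0.3993 0.3562] [56.5 56. ] 1.522
[265. 221.] [0.44   0.1844] [85.9 22.4] 0.426
[ 52. 153.] [0.4614 0.0311] [112.2  86.6] -0.333
[520.  39.] [0.2668 0.281 ] [60.1 22.8] -1.435
[311.  13.] [0.3046 0.157 ] [85.3 21.9] -0.996
```

View pics/w1.png

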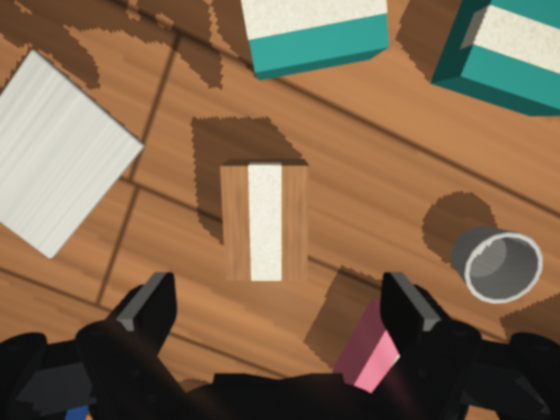

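Wrist view: the carton's strip is at (265,221), lined up with the jaws and agreeing with the top view. Now grasp and weigh it.

```bash
python3 -m inch '[[[100,-0.04,-0.25,0,0],[100,0,0,0.8,0],[100,0,0,0.8,0],[100,0,0,0.8,0],[100,0,0,0.4,0],[100,0,0,0.25,0],[100,0,0,0,0],[100,0,0,0,0],[100,0,0,0,0]]]' 50; python3 g.py 0.4405 0.1844 0.022 0.427;  python3 -m inch '[[[50,0,0,0,0],[50,0,0,0,0],[50,0,0,0,0],[50,0,0,0,0],[50,0,0,0,0],[50,0,0,0,0],[50,0,0,0,0]]]' 50
```

```text
t: 3.15
tcp_pos: [0.4422, 0.1841, 0.0226]
orientation: [-0.212, 0.977, 0.0, 0.001]
ft_force: [-0.8, -0.1, 0.8]
finger_gap: 1.007
grip_force: 0.0
t 3.15 tcp [0.4422 0.1841 0.0226] yaw -2.715 j6 -1.77 tilt -1.0 gap 1.007 F [-0.78 -0.11  0.75]
shift total [0.03 0.02 0.02] turn total 0.0
t: 3.85
tcp_pos: [0.4417, 0.1844, 0.0225]
orientation: [-0.212, 0.977, 0.0, 0.001]
ft_force: [-2.4, 1.5, 5.2]
finger_gap: 0.693
grip_force: 55.8
```

```bash
cat > wt.py <<'E'
from h import *
F=[];T=[]
for _ in range(14):
    robot.capture("wrist"); o=robot.get_obs(); F.append(o["ft_force"]); T.append(o["joint_torque"])
F=np.array(F); print("t",o["t"],"F",F.mean(0).round(2),"std",F.std(0).round(2),"tq",np.mean(T,0).round(2)[:3],"tcp",o["tcp_pos"].round(4),"gap",o["finger_gap"].round(3),o["grip_force"].round(1))
E
python3 -m inch '[[[50,0,0,-0.25,0],[50,0,0,-0.5,0],[50,0,0,-0.25,0],[50,0,0,0,0],[50,0,0,0,0],[50,0,0,0,0],[50,0,0,0,0]]]';python3 wt.py
```

```text
t: 4.55
tcp_pos: [0.4401, 0.1837, 0.0604]
orientation: [-0.212, 0.977, -0.0, -0.001]
ft_force: [0.3, 0.3, -5.4]
finger_gap: 0.695
grip_force: 56.5Traceback (most recent call last):
  File "wt.py", line 5, in <module>
    F=np.array(F); print("t",o["t"],"F",F.mean(0).round(2),"std",F.std(0).round(2),"tq",np.mean(T,0).round(2)[:3],"tcp",o["tcp_pos"].round(4),"gap",o["finger_gap"].round(3),o["grip_force"].round(1))
                                                                                                                                                    ^^^^^^^^^^^^^^^^^^^^^
AttributeError: 'float' object has no attribute 'round'
```

```bash
sed -i 's/o\["finger_gap"\].round(3),o\["grip_force"\].round(1)/o["finger_gap"],o["grip_force"]/' wt.py; python3 wt.py
```

```text
t 5.95 F [ 0.    0.19 -5.4 ] std [0.51 0.44 0.33] tq [  0.   -38.83 -34.59] tcp [0.4409 0.1839 0.0613] gap 0.6930867235359338 56.462634801864624
```

5.4 N, so this is the full reel (~0.55 kg) and it goes straight on the plate as the bottom carton.

```bash
python3 g.py 0.479 0.007 0.061 -0.334
```

```text
t 5.95 tcp [0.4409 0.1839 0.0613] yaw -2.714 j6 -1.77 tilt -1.0 gap 0.693 F [ 0.21 -0.13 -4.88]
shift total [ 0.97 -4.42  0.01] turn total 6.34
```

```bash
python3 -m inch '[[[50,0.06,-0.27,0,0],[50,0.12,-0.55,0,0],[50,0.12,-0.55,0,0],[50,0.12,-0.55,0,0],[50,0.12,-0.55,0,0],[50,0.12,-0.55,0,0],[50,0.12,-0.55,0,0],[50,0.12,-0.55,0,0],[50,0.06,-0.3,0,0]]]';python3 -m inch '[[[50,0,0,0,0.4],[50,0,0,0,0.8],[50,0,0,0,0.8],[50,0,0,0,0.8],[50,0,0,0,0.8],[50,0,0,0,0.8],[50,0,0,0,0.8],[50,0,0,0,0.8],[50,0,0,0,0.35],[50,0,0,0,0],[50,0,0,0,0]]]'; python3 g.py 0.479 0.007 0.0305 -0.334; python3 w.py pics/w2.png 0.008
```

```text
t: 6.85
tcp_pos: [0.4796, 0.0049, 0.0615]
orientation: [-0.211, 0.977, -0.0, 0.0]
ft_force: [-0.5, 1.2, -4.8]
finger_gap: 0.693
grip_force: 56.2
t: 7.95
tcp_pos: [0.4791, 0.007, 0.0613]
orientation: [0.166, 0.986, 0.0, -0.0]
ft_force: [-0.3, 0.2, -5.2]
finger_gap: 0.691
grip_force: 56.2
t 7.95 tcp [0.4791 0.007  0.0613] yaw 2.808 j6 -1.39 tilt -1.0 gap 0.691 F [-0.32  0.2  -5.2 ]
shift total [ 0.   -0.    0.77] turn total 0.0
[278. 284.] [ 0.5093 -0.0039] [123.3  37.7] -0.334
[279. 156.] [0.4357 0.0223] [99.5 42.2] 1.237
```

View pics/w2.png

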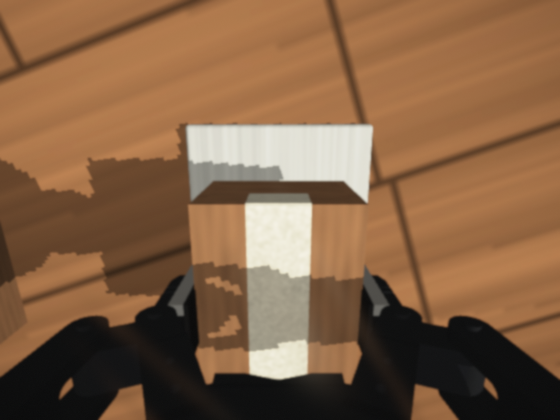

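The carton hangs square over the plate: plate edges at columns 188 and 372, strip centred at 279. Lower it gently.

```bash
python3 -m inch '[[[50,0,0,0.25,0],[50,0,0,0.3,0],[50,0,0,0.15,0],[50,0,0,0.05,0],[50,0,0,0.03,0],[50,0,0,0,0],[50,0,0,0,0]]]'; python3 g.py 0.479 0.007 0.0305 -0.334
```

```text
t: 8.7
tcp_pos: [0.4782, 0.0073, 0.0305]
orientation: [0.166, 0.986, -0.0, -0.001]
ft_force: [-8.4, 0.4, 9.0]
finger_gap: 0.693
grip_force: 57.9
t 8.7 tcp [0.4782 0.0073 0.0305] yaw 2.807 j6 -1.39 tilt -1.0 gap 0.693 F [-8.44  0.36  8.97]
shift total [-0.02  0.    0.  ] turn total -0.0
```

```bash
python3 -m inch '[[[100,0,0,0,0],[100,0,0,0,0],[100,0,0,0,0],[100,0,0,0,0],[100,0,0,0,0],[100,0,0,0,0],[100,0,0,-0.3,0],[100,0,0,-0.7,0],[100,0,0,-0.9,0],[100,0,0,-0.9,0],[100,0,0,0,0]]]'; python3 g.py 0.4303 -0.182 0.14 -0.293
```

```text
t: 9.8
tcp_pos: [0.4833, 0.0065, 0.1487]
orientation: [0.167, 0.986, 0.0, 0.006]
ft_force: [1.0, 0.2, 0.9]
finger_gap: 1.0
grip_force: 0.0
t 9.8 tcp [0.4833 0.0065 0.1487] yaw 2.807 j6 -1.39 tilt -0.9999 gap 1.0 F [1.03 0.16 0.86]
shift total [-0.3  -4.89  0.21] turn total -0.35
```

```bash
python3 -m inch '[[[100,-0.05,-0.6,0,0],[100,-0.05,-0.6,0,0],[100,-0.05,-0.6,0,0],[100,-0.05,-0.6,0,0],[100,-0.05,-0.6,0,0],[100,-0.05,-0.6,0,0],[100,-0.05,-0.6,0,0],[100,-0.05,-0.66,0,0],[100,0,0,0,-0.35],[100,0,0,0,0],[100,0,0,0,0],[100,0,0,0,0]]]'; python3 g.py 0.4303 -0.182 0.022 -0.293; python3 w.py pics/w3.png 0.046
```

```text
t: 11.0
tcp_pos: [0.4304, -0.1813, 0.1421]
orientation: [0.146, 0.989, 0.0, -0.0]
ft_force: [0.2, 0.2, -0.3]
finger_gap: 1.002
grip_force: 0.0
t 11.0 tcp [ 0.4304 -0.1813  0.1421] yaw 2.849 j6 -1.85 tilt -1.0 gap 1.002 F [ 0.18  0.21 -0.34]
shift total [-0.   -0.02  3.  ] turn total 0.0
[278. 219.] [ 0.4296 -0.1817] [85.8 22.4] -0.292
[509. 201.] [ 0.4602 -0.018 ] [111.   83.6] -0.33
```

```bash
python3 -m inch '[[[100,0.02,0,0.5,0],[100,0,0,0.8,0],[100,0,0,0.8,0],[100,0,0,0.6,0],[100,0,0,0.3,0],[100,0,0,0,0],[100,0,0,0,0]]]'; python3 g.py 0.4298 -0.182 0.022 -0.293; python3 -m inch '[[[50,0,0,0,0],[50,0,0,0,0],[50,0,0,0,0],[50,0,0,0,0],[50,0,0,0,0],[50,0,0,0,0],[50,0,0,0,0]]]' 50; python3 -m inch '[[[50,0,0,-0.25,0],[50,0,0,-0.5,0],[50,0,0,-0.25,0],[50,0,0,0,0],[50,0,0,0,0],[50,0,0,0,0]]]';python3 wt.py
```

```text
t: 11.75
tcp_pos: [0.4303, -0.1817, 0.0229]
orientation: [0.146, 0.989, -0.0, 0.0]
ft_force: [0.7, -0.0, 0.7]
finger_gap: 1.002
grip_force: 0.0
t 11.75 tcp [ 0.4303 -0.1817  0.0229] yaw 2.849 j6 -1.85 tilt -1.0 gap 1.002 F [ 0.7  -0.05  0.72]
shift total [ 0.01 -0.01  0.02] turn total 0.0
t: 12.45
tcp_pos: [0.4309, -0.1822, 0.0238]
orientation: [0.146, 0.989, -0.0, 0.001]
ft_force: [-0.3, 1.0, 5.5]
finger_gap: 0.693
grip_force: 55.3
t: 13.05
tcp_pos: [0.429, -0.1812, 0.0613]
orientation: [0.146, 0.989, 0.0, -0.001]
ft_force: [0.1, 0.9, -3.3]
finger_gap: 0.695
grip_force: 55.1
t 13.75 F [-0.06  0.12 -2.99] std [0.43 0.43 0.53] tq [  0.   -36.38 -33.56] tcp [ 0.4297 -0.1816  0.0621] gap 0.6894178849613608 55.13201683759689
```

3.0 N, so this is the half-used reel (~0.31 kg) and it goes second. I'll check where the bottom carton really sits first.

```bash
python3 - <<'E'
from h import *
im=robot.capture("top"); cv2.imwrite("pics/t2.png",im)
for p,c,s,a in white(im,"top",.054):
    if 230<p[0]<400 and 100<p[1]<320: print(p,c.round(4),np.round(s,1),round(a,3))
im=robot.capture("scene"); cv2.imwrite("pics/s2.png",im)
for z in (.054,.008):
 for p,c,s,a in white(im,"scene",z):
    if 240<p[0]<330 and 180<p[1]<270: print(z,p,c.round(4),np.round(s,1),round(a,3))
E
python3 g.py 0.479 0.007 0.114 -0.334
```

```text
[283. 210.] [0.473  0.0069] [126.6  97.5] -0.332
[366. 160.] [ 0.6038 -0.2078] [86.8 23.8] 0.389
0.054 [277. 221.] [ 0.5212 -0.0083] [125.5  94.5] -0.34
0.054 [278. 206.] [0.4857 0.0024] [96.1 21.9] -0.313
0.008 [277. 221.] [0.4813 0.0044] [133.8 100.8] -0.34
0.008 [278. 206.] [0.4435 0.0159] [102.4  23.3] -0.313
t 13.85 tcp [ 0.4297 -0.1815  0.0621] yaw 2.849 j6 -1.85 tilt -1.0 gap 0.692 F [ 0.32 -0.61 -2.91]
shift total [ 0.18  4.87 -1.3 ] turn total 0.34
```

```bash
python3 -c "
import cv2,numpy as np
a=cv2.imread('pics/t2.png')[140:280,200:340];b=cv2.imread('pics/s2.png')[140:280,210:350]
cv2.imwrite('pics/c2.png',cv2.resize(np.hstack([a,b]),None,fx=2.8,fy=2.8))"
```

```text
(no output)
```

View pics/c2.png

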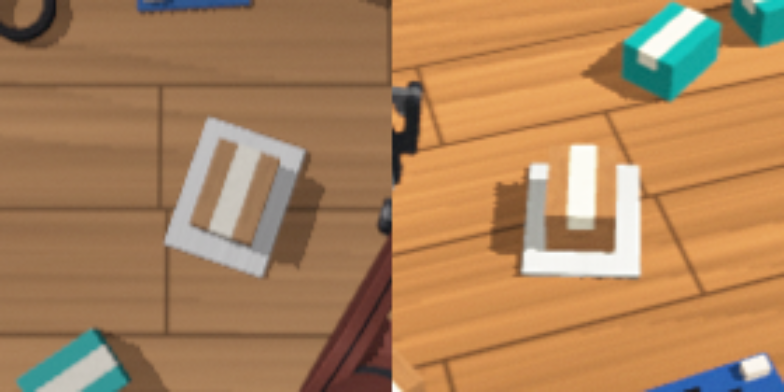

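The crop shows the bottom carton centred and square on the plate, its strip centre at about (284.6,208) in the full top view.

```bash
python3 - <<'E'
from h import *
im=cv2.imread("pics/t2.png");h=cv2.cvtColor(im,cv2.COLOR_BGR2HSV); m=((h[...,1]<70)&(h[...,2]>110)).astype(np.uint8)
for c in cv2.findContours(m,cv2.RETR_LIST,cv2.CHAIN_APPROX_NONE)[0]:
    p=c[:,0]
    if cv2.contourArea(c)>60 and 260<p[:,0].mean()<310 and 180<p[:,1].mean()<240: print(p.mean(0),*rect(cast("top",p,.054)))
print(cast("top",[284.6,208.0],.054))
E
python3 -m inch '[[[50,0,0,-0.3,0],[50,0,0,-0.5,0],[50,0,0,-0.5,0],[50,0.01,0.3,0,0],[50,0.02,0.6,0,0],[50,0.03,0.6,0,0],[50,0.03,0.6,0,0],[50,0.03,0.6,0,0],[50,0.03,0.6,0,0],[50,0.02,0.6,0,0],[50,0.02,0.6,0,0],[50,0.01,0.37,0,0]]]';python3 -m inch '[[[50,0,0,0,0.34],[50,0,0,0,0],[50,0,0,0,0],[50,0,0,0,0]]]'; python3 g.py 0.478 0.0075 0.0765 -0.334; python3 w.py pics/w4.png 0.054
```

```text
[290.90789474 211.01315789] [ 0.46957666 -0.01229479] (89.31600189208984, 23.457199096679688) -0.3372386188397698
[275.87671233 205.28767123] [0.48396063 0.02655273] (88.59361267089844, 21.841415405273438) -0.33567960433763666
[283.41772152 209.96202532] [0.47298953 0.00686447] (126.58328247070312, 97.52580261230469) -0.33159657891238226
[[0.47751335 0.0038471 ]]
t: 15.05
tcp_pos: [0.4779, 0.0097, 0.1135]
orientation: [0.145, 0.989, 0.0, -0.0]
ft_force: [0.4, 0.0, -2.7]
finger_gap: 0.696
grip_force: 55.3
t: 15.45
tcp_pos: [0.478, 0.0073, 0.1138]
orientation: [0.166, 0.986, 0.0, -0.0]
ft_force: [0.1, -1.0, -3.4]
finger_gap: 0.694
grip_force: 55.3
t 15.45 tcp [0.478  0.0073 0.1138] yaw 2.808 j6 -1.39 tilt -1.0 gap 0.694 F [ 0.07 -1.01 -3.41]
shift total [0.   0.01 0.93] turn total 0.01
[278. 284.] [ 0.5112 -0.0047] [128.2  38.6] -0.333
[279. 149.] [0.4308 0.0237] [80.7 33.1] 1.237
```

Brown bands on both sides average to (0.477,0.007), so the bottom carton is where it was aimed. Lower the second carton.

```bash
python3 -m inch '[[[50,0.01,0,0.3,0],[50,0,0,0.35,0],[50,0,0,0.15,0],[50,0,0,0.07,0],[50,0,0,0.04,0],[50,0,0,0.03,0],[50,0,0,0,0],[50,0,0,0,0]]]'; python3 g.py 0.478 0.0075 0.0765 -0.334
```

```text
t: 16.3
tcp_pos: [0.4765, 0.0074, 0.0779]
orientation: [0.166, 0.986, -0.0, -0.002]
ft_force: [-14.4, 0.8, 18.7]
finger_gap: 0.689
grip_force: 58.0
t 16.3 tcp [0.4765 0.0074 0.0779] yaw 2.808 j6 -1.39 tilt -1.0 gap 0.689 F [-14.37   0.84  18.68]
shift total [-0.03  0.01  0.04] turn total 0.01
```

```bash
python3 -m inch '[[[50,0,0,-0.03,0],[50,0,0,0,0],[100,0,0,0,0],[100,0,0,0,0],[100,0,0,0,0],[100,0,0,0,0],[100,0,0,0,0],[100,0,0,-0.3,0],[100,0,0,-0.7,0],[100,0,0,-0.7,0],[100,0,0,0,0],[100,0,0,0,0]]]'; python3 g.py 0.6045 -0.2087 0.144 0.389
```

```text
t: 17.5
tcp_pos: [0.4787, 0.0073, 0.1471]
orientation: [0.166, 0.986, 0.0, 0.001]
ft_force: [-0.2, -0.3, -0.7]
finger_gap: 0.998
grip_force: 0.0
t 17.5 tcp [0.4787 0.0073 0.1471] yaw 2.808 j6 -1.39 tilt -1.0 gap 0.998 F [-0.17 -0.33 -0.7 ]
shift total [-4.74 -4.07  0.09] turn total -6.02
```

```bash
python3 -m inch '[[[100,-0.3,-0.27,0,0],[100,-0.6,-0.5,0,0],[100,-0.6,-0.5,0,0],[100,-0.6,-0.5,0,0],[100,-0.6,-0.5,0,0],[100,-0.6,-0.5,0,0],[100,-0.6,-0.5,0,0],[100,-0.5,-0.5,0.1,0],[100,-0.34,-0.3,0,0]]]'; python3 -m inch '[[[100,0,0,0,-0.6],[100,0,0,0,-0.8],[100,0,0,0,-0.8],[100,0,0,0,-0.8],[100,0,0,0,-0.8],[100,0,0,0,-0.8],[100,0,0,0,-0.8],[100,0,0,0,-0.6],[100,0,0,0,0],[100,0,0,0,0]]]'; python3 g.py 0.6045 -0.2087 0.022 0.389; python3 w.py pics/w5.png 0.046
```

```text
t: 18.4
tcp_pos: [0.6032, -0.2113, 0.1393]
orientation: [0.167, 0.986, 0.0, -0.001]
ft_force: [-0.8, -0.2, -0.3]
finger_gap: 1.004
grip_force: 0.0
t: 19.4
tcp_pos: [0.6031, -0.209, 0.1405]
orientation: [-0.191, 0.982, 0.0, -0.001]
ft_force: [0.5, -0.9, 0.5]
finger_gap: 1.0
grip_force: 0.0
t 19.4 tcp [ 0.6031 -0.209   0.1405] yaw -2.758 j6 -2.41 tilt -1.0 gap 1.0 F [ 0.54 -0.86  0.47]
shift total [-0.04 -0.01  2.96] turn total -0.04
[349. 346.] [ 0.6735 -0.1216] [38.6 33.3] -0.891
[278. 222.] [ 0.6046 -0.2087] [86.2 22.5] 0.405
[538. 188.] [ 0.5239 -0.0593] [95.3 45.6] 0.601
[ 64. 107.] [ 0.5841 -0.3633] [86.9  6.5] 0.061
```

```bash
python3 -m inch '[[[100,-0.03,0,0.5,0],[100,0,0,0.8,0],[100,0,0,0.8,0],[100,0,0,0.6,0],[100,0,0,0.26,0],[100,0,0,0,0],[100,0,0,0,0]]]'; python3 g.py 0.6046 -0.2087 0.022 0.397; python3 -m inch '[[[50,0,0,0,0],[50,0,0,0,0],[50,0,0,0,0],[50,0,0,0,0],[50,0,0,0,0],[50,0,0,0,0],[50,0,0,0,0]]]' 50; python3 -m inch '[[[50,0,0,-0.25,0],[50,0,0,-0.5,0],[50,0,0,-0.25,0],[50,0,0,0,0],[50,0,0,0,0],[50,0,0,0,0]]]';python3 wt.py
```

```text
t: 20.15
tcp_pos: [0.6055, -0.2085, 0.0243]
orientation: [-0.192, 0.981, -0.0, 0.001]
ft_force: [-0.2, -0.3, 0.2]
finger_gap: 0.999
grip_force: 0.0
t 20.15 tcp [ 0.6055 -0.2085  0.0243] yaw -2.756 j6 -2.41 tilt -1.0 gap 0.999 F [-0.18 -0.3   0.17]
shift total [0.02 0.   0.06] turn total -0.09
t: 20.85
tcp_pos: [0.6062, -0.2087, 0.0254]
orientation: [-0.192, 0.981, -0.001, 0.001]
ft_force: [-0.0, 0.1, 5.4]
finger_gap: 0.69
grip_force: 55.7
t: 21.45
tcp_pos: [0.6041, -0.2077, 0.0623]
orientation: [-0.192, 0.981, 0.0, -0.001]
ft_force: [0.2, 0.2, -1.4]
finger_gap: 0.693
grip_force: 55.0
t 22.15 F [ 0.02  0.14 -1.32] std [0.43 0.49 0.43] tq [  0.   -55.37 -34.72] tcp [ 0.6048 -0.2081  0.0633] gap 0.6921666417984728 54.985939264297485
```

1.3 N, so this is the nearly used-up reel. Raise it and carry it to the top.

```bash
python3 -m inch '[[[50,0,0,-0.3,0],[50,0,0,-0.6,0],[50,0,0,-0.6,0],[50,0,0,-0.6,0],[50,0,0,-0.35,0],[50,0,0,0,0],[50,0,0,0,0]]]'
python3 - <<'E'
from h import *
im=robot.capture("top"); cv2.imwrite("pics/t3.png",im)
h=cv2.cvtColor(im,cv2.COLOR_BGR2HSV); m=((h[...,1]<70)&(h[...,2]>110)).astype(np.uint8)
for c in cv2.findContours(m,cv2.RETR_LIST,cv2.CHAIN_APPROX_NONE)[0]:
    p=c[:,0]
    if cv2.contourArea(c)>60 and 250<p[:,0].mean()<320 and 170<p[:,1].mean()<250: print(p.mean(0),*rect(cast("top",p,.1)))
E
python3 g.py 0.4775 0.0073 0.161 -0.334
```

```text
t: 22.85
tcp_pos: [0.6046, -0.208, 0.1611]
orientation: [-0.192, 0.981, 0.0, -0.0]
ft_force: [-0.3, 0.4, -1.6]
finger_gap: 0.69
grip_force: 55.0
[290.8902439  209.95121951] [ 0.46855972 -0.01269884] (91.45391082763672, 24.084381103515625) -0.3344956960750425
[275.11538462 204.03846154] [0.48238507 0.02712924] (90.74346160888672, 22.00136947631836) -0.31796518887281167
[283.44303797 209.9556962 ] [0.46817502 0.00592272] (121.70958709716797, 94.10157775878906) -0.33256743428777025
t 22.9 tcp [ 0.6041 -0.2077  0.16  ] yaw -2.755 j6 -2.41 tilt -1.0 gap 0.695 F [-0.18  0.2  -1.38]
shift total [ 0.9   6.17 -0.01] turn total 6.0
```

```bash
python3 -m inch '[[[50,0.04,0.3,0,0],[50,0.09,0.6,0,0],[50,0.09,0.6,0,0],[50,0.09,0.6,0,0],[50,0.09,0.6,0,0],[50,0.09,0.6,0,0],[50,0.09,0.6,0,0],[50,0.09,0.6,0,0],[50,0.09,0.6,0,0],[50,0.09,0.6,0,0],[50,0.07,0.47,0,0]]]'; python3 -m inch '[[[50,0,0,0,0.4],[50,0,0,0,0.8],[50,0,0,0,0.8],[50,0,0,0,0.8],[50,0,0,0,0.8],[50,0,0,0,0.8],[50,0,0,0,0.8],[50,0,0,0,0.8],[50,0,0,0,0],[50,0,0,0,0],[50,0,0,0,0]]]'; python3 g.py 0.4765 0.0073 0.125 -0.334; python3 w.py pics/w6.png 0.1
```

```text
t: 24.0
tcp_pos: [0.4754, 0.0084, 0.1598]
orientation: [-0.192, 0.981, 0.001, -0.001]
ft_force: [0.1, 1.3, -1.5]
finger_gap: 0.696
grip_force: 55.0
t: 25.1
tcp_pos: [0.4772, 0.0069, 0.1608]
orientation: [0.165, 0.986, 0.0, -0.0]
ft_force: [0.4, -0.8, -0.9]
finger_gap: 0.691
grip_force: 55.0
t 25.1 tcp [0.4772 0.0069 0.1608] yaw 2.81 j6 -1.39 tilt -1.0 gap 0.691 F [ 0.36 -0.83 -0.87]
shift total [0.02 0.   0.9 ] turn total 0.02
[278. 284.] [ 0.5106 -0.0052] [129.5  38.2] -0.321
[279. 147.] [0.4289 0.0242] [68.1 30.4] 1.239
```

View pics/w6.png

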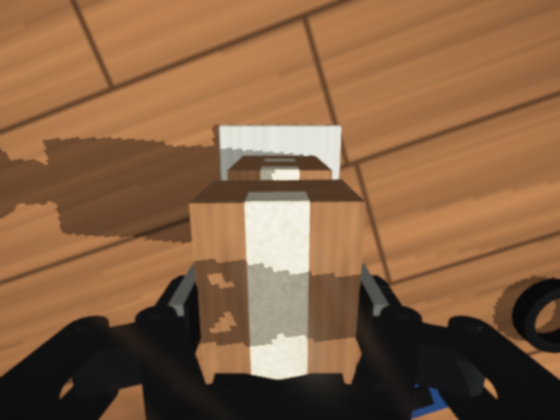

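The held carton lines up with the stack, with strips at columns 278 and 280. Lower it slowly.

```bash
python3 -m inch '[[[50,0.02,0,0.25,0],[50,0,0,0.3,0],[50,0,0,0.15,0],[50,0,0,0.08,0],[50,0,0,0.05,0],[50,0,0,0.03,0],[50,0,0,0,0],[50,0,0,0,0],[50,0,0,0,0]]]'; python3 g.py 0.4765 0.0073 0.125 -0.334
```

```text
t: 26.05
tcp_pos: [0.4772, 0.0069, 0.1273]
orientation: [0.166, 0.986, 0.0, 0.0]
ft_force: [0.2, -0.1, -1.3]
finger_gap: 0.695
grip_force: 55.0
t 26.05 tcp [0.4772 0.0069 0.1273] yaw 2.808 j6 -1.39 tilt -1.0 gap 0.695 F [ 0.16 -0.07 -1.34]
shift total [0.02 0.   0.06] turn total 0.0
```

```bash
python3 -m inch '[[[50,0.02,0,0.03,0],[50,0,0,0.02,0],[50,0,0,0.01,0],[50,0,0,0,0],[50,0,0,0,0]]]'; python3 g.py 0.4765 0.0073 0.125 -0.334
```

```text
t: 26.55
tcp_pos: [0.4763, 0.0072, 0.1254]
orientation: [0.166, 0.986, -0.0, 0.0]
ft_force: [-3.5, 0.7, 5.7]
finger_gap: 0.691
grip_force: 55.7
t 26.55 tcp [0.4763 0.0072 0.1254] yaw 2.808 j6 -1.39 tilt -1.0 gap 0.691 F [-3.46  0.67  5.71]
shift total [-0.    0.    0.01] turn total 0.0
```

Contact. Release, rise and move aside.

```bash
python3 -m inch '[[[100,0,0,0,0],[100,0,0,0,0],[100,0,0,0,0],[100,0,0,0,0],[100,0,0,0,0],[100,0,0,-0.3,0],[100,0,0,-0.7,0],[100,0,0,-0.8,0],[100,0,0,-0.8,0],[100,0,0,-0.4,0],[100,0,0,0,0],[100,0,0,0,0]]]'; python3 -m inch '[[[100,0,-0.3,0,0],[100,0,-0.6,0,0],[100,0,-0.6,0,0],[100,0,-0.6,0,0],[100,0,-0.6,0,0],[100,0,-0.6,0,0],[100,0,-0.6,0,0],[100,0,-0.6,0,0],[100,0,-0.4,0,0],[100,0,0,0,0],[100,0,0,0,0]]]'
python3 - <<'E'
from h import *
a=robot.capture("top");b=robot.capture("scene")
cv2.imwrite("pics/c3.png",cv2.resize(np.hstack([a[110:310,190:390],b[110:310,180:380]]),None,fx=2,fy=2))
h=cv2.cvtColor(a,cv2.COLOR_BGR2HSV); m=((h[...,1]<70)&(h[...,2]>110)).astype(np.uint8)
for c in cv2.findContours(m,cv2.RETR_LIST,cv2.CHAIN_APPROX_NONE)[0]:
    p=c[:,0]
    if cv2.contourArea(c)>60 and 250<p[:,0].mean()<320 and 170<p[:,1].mean()<250: print(p.mean(0),*rect(cast("top",p,.146)))
E
```

```text
t: 27.75
tcp_pos: [0.4762, 0.0072, 0.2447]
orientation: [0.166, 0.986, 0.0, 0.0]
ft_force: [-0.5, -0.1, 0.4]
finger_gap: 1.0
grip_force: 0.0
t: 28.85
tcp_pos: [0.4111, -0.178, 0.2433]
orientation: [0.167, 0.986, 0.001, -0.001]
ft_force: [0.1, -0.5, -0.5]
finger_gap: 1.002
grip_force: 0.0
[282.50276243 207.0441989 ] [0.4725719  0.00625919] (92.30372619628906, 65.9441146850586) -0.327269474773221
[283.41139241 209.9556962 ] [0.46349152 0.00547704] (116.67925262451172, 89.69580078125) -0.3324979257833194
```

View pics/c3.png

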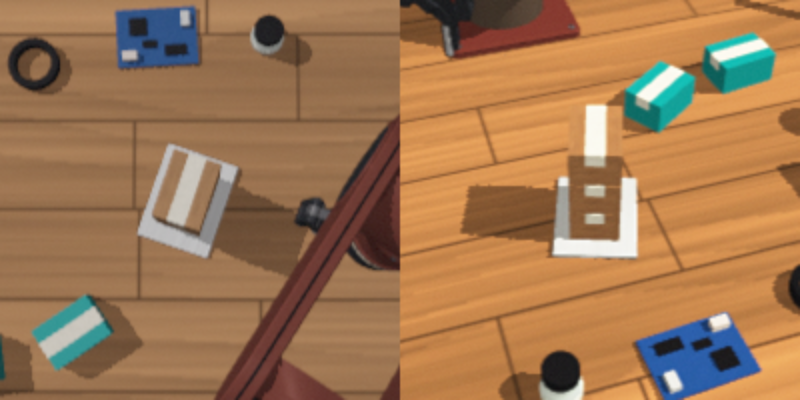

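The three cartons form one flush, square column on the plate, the other things are undisturbed and the arm is clear.

```bash
python3 -c "
from bench import robot
print(robot.job_done())"
```

```text
the job is handed in; nothing more can be done
None
```

I stacked the three cartons flush and square on the plate, full reel (about 5.4 N) at the bottom, half-used (about 3.0 N) in the middle and nearly used-up (about 1.3 N) on top, and handed the job in at about 29 s of robot time; the hand-in returned no verdict.

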